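# Stow the yellow-capped vial in the latched sample case

## Robot

A 6-joint arm with a two-finger parallel gripper is mounted at the origin on the work surface; the furniture and walls round the work are solid. World frame = base frame: x ahead of the robot, y to its left, z up, the work surface at z = 0. Lengths are in mm, angles in rad, forces in N, time in s.
With the tool pointing down it reaches from about 325 to 900 mm from the base axis. Payload 6.1 kg.
Tool frame: the origin (TCP) lies on the centre line of the jaws, within the pads' length; the fingertips stand 8 mm ahead of it and the grasp point (between the pads) lies 11 mm behind it (bot.finger_overhang is the x of the fingertips in the tool frame, in mm); x points along the fingers, z is the direction in which the jaws open and shut, and the axes are right-handed (so a half turn about x gives the same grasp; the last joint's range is limited). The gripper opens to 85 mm and grips with 20 to 120 N. Pads are 22 mm wide; open, the fingers measure 114 mm over their backs; the gripper's body (76 mm by 85 mm) begins 54 mm behind the grasp point. The pads swing forward as they close: fully open they stand 13 mm farther back than shut.
Start: joints at [-1.323, 0.22, 1.526, -0, 1.395, -0.126], TCP at [228.215, -581.837, 239.3] pointing down, gripper open.
Joint ranges: [-2.98, 2.98], [-0.91, 2.08], [0.09, 2.57], [-1.24, 4.39], [0.2, 2.65], [-2.68, 2.68]. Speed limits (rad/s): [2.57, 2.57, 3.01, 3.14, 3.14, 3.14].

## Interface

Orientations are given as a rotation vector (axis times angle).
In Python, from station import bot gives the robot as it stands.
- The arm moves only by the tool send_rows, never from a script. Its argument "commands" is a list of rows, each a list of 5 numbers: the opening, from 0 (shut) to 1 (fully open), then the shift along the tool's x, y, z in cm, then the turn about the tool's x in rad. A call has exactly 8 rows; each row shifts and turns the commanded pose from where the row before left it, along the tool's axes as they then stand; what a row does not reach is not made up. A row lasts 1/10 s, in which the tool goes at most 50 mm and 8.59 degrees, less where a joint would pass 70% of its speed; a pose out of reach is approached as far as the arm can. A call with a gripper value outside its range is refused whole. The fingers move at their own pace and stop on an object; the grip force is fixed at half the most. Time passes only in rows, so rows that do not move let the fingers close, or fill a call up. It gives the time, the measured TCP pose, the force and the opening at its end, in the units of the state.
- bot.get_state(): the state, without advancing time (a new reading comes with each control period).
- bot.get_image(name): name is "side" or "top"; returns (picture, depth): 400x640x3 uint8, red, green, blue; 400x640 float32, mm along the optical axis (not along the pixel's ray), 0 where there is no reading.
- bot.camera_params(name): a dict with "intrinsics" (3x3 intrinsics, pixels), "T" (4x4, takes a point from camera to world coordinates). Camera axes: x right, y up, looking along -z (the intrinsics and any distortion apply to the point x, -y, -z); pixel columns grow to the right and rows downward; lengths in mm; the calibration is good to about 2 mm. A picture is of the moment at which its call begins. camera_params takes no time and is no camera call.
- bot.finish_job(): hands the job in, once; it reports no verdict.
Trained networks look in the newest picture that a camera, given by its name, has taken for a name from the list of things; names that differ only in an ending like _2 or _b are one class to them, and where a whole thing is asked for, a point or a joint stands for the part that bears it (a point fixed in the world has none). Each returns a list of dicts, best first, with "score" (0 to 1); they miss things now and then, are a little off and sometimes report something else, mostly with a low value. They report only what shows in the picture. A call takes as long as a camera call.
- bot.silhouettes(camera, thing): "mask" (400x640 bool, what is visible of it) and "rect" ([left, top, right, bottom] in pixels, round what is visible of it).
- bot.place_of(camera, thing): "centre" ([row, column] in pixels: a listed point, or the origin of a listed thing).
The state is a dict: "t": time; "q": joint angles; "dq": joint speeds; "effort": joint torques, N m; "tool_pos": TCP position; "ee_rot": TCP orientation; "force": force on the tool from outside, world axes, zero at the start; "ft_torque": the same for the moment, N m; "grip_width": finger opening in mm.
Only numpy, scipy, OpenCV 4.12 (cv2) and the standard library are available. Lean on these libraries where they do the work, as an engineer would, in place of code of your own. Each camera call takes 0.05 s, during which the arm holds its last target. There are 200 camera calls.

## Task

Press the red thumb latch on the sample case so that its sprung lid pops fully open, and lay the yellow-capped vial inside on the lining. Then push the lid down until the latch snaps over it and it stays shut by itself; leave the other two vials and the white bottles beside the case where they are.

Things in the scene. Friction and masses are not known exactly. Their poses are not given: they have to be found in the camera images.
- case: Grey sample case, fixed to the table: outside 84 (x) x 120 (y) x 34 mm high, walls 4 mm, open on top, inside 76 x 112 mm, 26 mm deep. Origin: centre of its underside on the table. Its -x axis points to the front (latch side, roughly towards the robot), +x to the lid's hinge, z up.
- case_floor (a point): Centre of the case's inside floor (dark lining), 8 mm above the table; the rim is 26 mm above it. Axes as the case.
- case_lid (a joint): Hinge angle of the white lid (rad): 0 flat on the case, about 0.025 when latched, 1.6 fully open (just past upright). A light spring drives it open to its stop whenever the latch does not hold it. Pressed down, it cams the hook aside over the last 12 mm at its front edge (press until it stops, 10 to 15 N); the hook then springs over its tab by itself.
- lid_front (a point): Point on the lid's outer (top) face, midway across, 72 mm from the hinge line; when shut it is 40 mm above the table. Lid: 120 mm wide, 6 mm thick, reaching 86 mm from the hinge, with a 24 mm wide tab 6 mm further at the front. Axes are the case's when shut and turn with the lid; z is the outer face's normal.
- case_latch (a joint): Angle of the red thumb latch (rad): 0 at rest, 0.5 at its stop; the lid is freed at about 0.2. It is a sprung rocker along the case's y: pressing its pad down swings the hook forward off the lid's tab. Returns to 0 when let go.
- latch_pad (a point): Press point on top of the red latch pad, at the front of the case, 30 mm above the table at rest. Pad: 30 mm wide (case y), from 10 mm before this point to 17 mm behind it, where the hook stands (top 51 mm above the table) and tips up to 8 mm forward, so keep fingers under 8 mm behind this point. Press straight down 5 to 8 mm (1.5 to 4 N); the lid flies up behind.
- vial_yellow: The vial to stow: white plastic vial with yellow snap cap, lying, 13 wide x 41 long x 15 mm high, about 12 g. Origin: underside, middle. Its y axis runs along its length, z up.
- vial_blue: Vial of the same size and axes with a blue cap; leave alone.
- vial_white: Vial of the same size and axes with a white cap; leave alone.
- reagent_a: Loose white reagent bottle standing left of the case, 39 mm across, 89 mm high, leave alone. Origin: underside centre.
- lid_hinge (a point): Middle of the lid's hinge line, which runs along the case's y, 42 mm behind the case's centre and 36 mm above the table. To shut the open lid, push its outer face over from behind (about 1 N), then press down near its front edge.

How it is judged:
By the outcome, as a careful person would: the job done as asked, in the order asked, and still so for the second after the job is handed in, with the robot touching nothing.
It also fails if it takes over 64 s, if anything falls off the work surface, if the arm or the gripper's body presses on something with over 40 N, if the wrist force passes 120 N, or if a joint passes its speed limit or range.

## Working session

There is one attempt and no reset: what is moved stays moved. The work goes in short steps, Python scripts to look and compute and a tool call to move; the robot and the scene stay as the last step left them, time stands still between calls to the robot, and variables do not carry over. Pictures are saved under pics/ and viewed, about 8 in all and at most 12, crops included, and the job is handed in when it is done.

Besides the shell and the picture viewer there is one more tool, called after ">>>" as name(argument=value, ...), one argument or row to a line, values as JSON. send_rows: Moves the arm, as the interface text tells. Its arguments: {"type":"object","properties":{"commands":{"type":"array"}},"required":["commands"]}

```bash
mkdir -p pics; ls; cat > h.py <<'E'
import sys; sys.path.insert(0,'.')
from station import bot
import numpy as np, cv2
from scipy.spatial.transform import Rotation as R
def world(cam,px,d):
    P=bot.camera_params(cam);K=np.array(P['intrinsics']);T=np.array(P['T'])
    px=np.atleast_2d(px).astype(float);d=np.atleast_1d(d)
    x=(px[:,1]-K[0,2])/K[0,0]*d; y=(px[:,0]-K[1,2])/K[1,1]*d
    return (T@np.c_[x,-y,-d,np.ones(len(d))].T).T[:,:3]
def atz(cam,px,z):
    a=world(cam,px,[1.])[0]; b=np.array(bot.camera_params(cam)['T'])[:3,3]
    return b+(a-b)*(z-b[2])/(a[2]-b[2])
def save(n,im): cv2.imwrite('pics/'+n,cv2.cvtColor(im,cv2.COLOR_RGB2BGR))
E
python3 - <<'E'
from h import *
s=bot.get_state();print({k:np.round(v,3) for k,v in s.items()})
print(R.from_rotvec(s['ee_rot']).as_matrix().round(3))
ims=[]
for c in('top','side'):
    im,d=bot.get_image(c);ims.append(im)
    P=bot.camera_params(c);print(c,np.round(P['intrinsics'],1).tolist(),np.round(P['T'],3).tolist(),{k for k in P})
    np.savez(f'{c}0.npz',im=im,d=d)
    for n,z in [('case',0),('case_floor',8),('lid_front',40),('latch_pad',30),('lid_hinge',36),('vial_yellow',0),('vial_blue',0),('vial_white',0),('reagent_a',0)]:
        for o in bot.place_of(c,n)[:2]:
            r,cc=o['centre'];print(c,n,round(o['score'],2),np.round([r,cc],0),atz(c,[r,cc],z).round(1))
    for n in('case_lid','vial_yellow'):
      for o in bot.silhouettes(c,n)[:1]:
        m=o['mask'];rr=np.argwhere(m&(d>0));w=world(c,rr,d[rr[:,0],rr[:,1]])
        (cx,cy),wh,a=cv2.minAreaRect(w[:,:2].astype(np.float32));print('  sil',n,round(o['score'],2),np.round([cx,cy,*wh,a],1),np.percentile(w[:,2],[5,50,95]).round(1))
save('a.png',cv2.resize(np.vstack(ims),(480,600)) if 0 else ims[0]);save('b.png',ims[1])
E
```

```text
pics
{'t': np.float64(0.0), 'q': array([-1.323,  0.221,  1.528,  0.   ,  1.395, -0.126]), 'dq': array([ 0.003, -0.   , -0.   , -0.001, -0.   ,  0.001]), 'effort': array([ 0.0000e+00, -4.9690e+01, -3.8939e+01, -0.0000e+00,  1.1000e-02,
       -0.0000e+00]), 'tool_pos': array([ 228.057, -581.276,  238.187]), 'ee_rot': array([ 0.931,  1.365, -0.929]), 'force': array([-0.512,  0.425,  0.653]), 'ft_torque': array([ 0.049, -0.021,  0.02 ]), 'grip_width': np.float64(85.484)}
[[-0.     0.931  0.365]
 [ 0.002  0.365 -0.931]
 [-1.     0.    -0.002]]
top [[479.2, 0.0, 325.4], [0.0, 479.2, 191.4], [0.0, 0.0, 1.0]] [[-0.016, 0.993, -0.119, 393.202], [-1.0, -0.017, -0.002, -28.363], [-0.004, 0.119, 0.993, 1203.684], [0.0, 0.0, 0.0, 1.0]] {'T', 'intrinsics'}
top case 0.94 [199. 302.] [518.9  33.7   0. ]
top case_floor 0.67 [200. 302.] [515.8  34.    8. ]
top lid_front 0.86 [211. 298.] [485.5  40.2  40. ]
top latch_pad 0.69 [231. 304.] [437.8  27.1  30. ]
top lid_hinge 0.58 [182. 303.] [556.9  28.7  36. ]
top vial_yellow 0.41 [226. 469.] [ 444.1 -383.8    0. ]
top vial_blue 0.65 [219. 432.] [ 462.7 
[... 364 characters left out ...]
, [0.0, 0.0, 0.0, 1.0]] {'T', 'intrinsics'}
side case 0.71 [254. 307.] [ 507.  -198.8    0. ]
side case_floor 0.57 [202. 312.] [511.9  34.4   8. ]
side case_floor 0.41 [256. 309.] [ 511.9 -218.1    8. ]
side lid_front 0.85 [190. 300.] [480.1  44.3  40. ]
side latch_pad 0.55 [197. 286.] [445.2  19.2  30. ]
side lid_hinge 0.92 [193. 328.] [554.5  40.   36. ]
side vial_yellow 0.75 [189. 299.] [473.1 136.7   0. ]
side vial_yellow 0.67 [309. 265.] [ 439.9 -375.6    0. ]
side vial_blue 0.49 [282. 282.] [ 463.5 -299.    -0. ]
side vial_white 0.4 [256. 306.] [ 506.9 -207.3   -0. ]
side reagent_a 0.72 [169. 281.] [405.  292.1  -0. ]
  sil case_lid 0.87 [506.8  82.4  94.2 224.    2.2] [31.3 41.  42.8]
```

View pics/a.png

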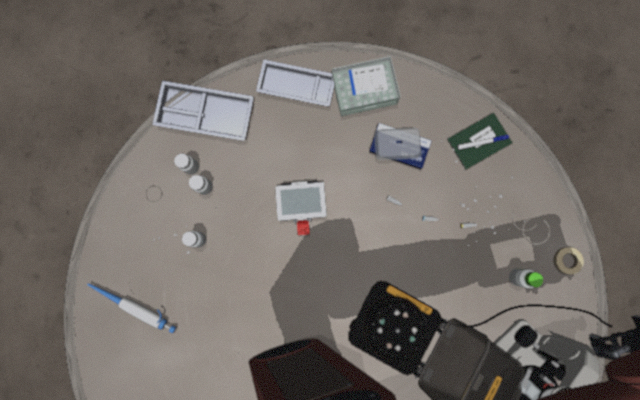

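View pics/b.png

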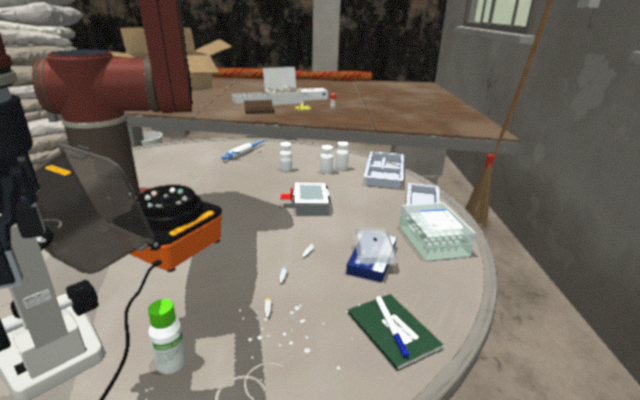

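```bash
python3 - <<'E'
from h import *
for c in('top','side'):
    f=np.load(c+'0.npz');im,d=f['im'],f['d']
    hsv=cv2.cvtColor(im,cv2.COLOR_RGB2HSV)
    for n,lo,hi in [('red',(0,120,60),(8,255,255)),('red2',(172,120,60),(180,255,255)),('yel',(20,100,80),(35,255,255)),('blue',(95,120,50),(125,255,255))]:
        m=cv2.inRange(hsv,lo,hi);k,l,st,ce=cv2.connectedComponentsWithStats(m)
        for i in range(1,k):
            if st[i,4]>8:
                rr=np.argwhere((l==i)&(d>0));w=world(c,rr,d[rr[:,0],rr[:,1]])
                print(c,n,st[i].tolist(),w.min(0).round(),w.max(0).round(),np.median(w,0).round(1))
    # white vial bodies : height 5..20 region near y<-150
    rr=np.argwhere(d>0);w=world(c,rr,d[rr[:,0],rr[:,1]])
    s=(w[:,2]>6)&(w[:,2]<22)&(w[:,1]<-120)&(w[:,1]>-480)&(w[:,0]>380)&(w[:,0]<600)
    m=np.zeros(d.shape,np.uint8);m[tuple(rr[s].T)]=1
    k,l,st,ce=cv2.connectedComponentsWithStats(m)
    for i in range(1,k):
        if st[i,4]>30:
            q=np.argwhere(l==i);w=world(c,q,d[q[:,0],q[:,1]]);print(c,'vial?',st[i].tolist(),np.round(cv2.minAreaRect(w[:,:2].astype(np.float32))[0],1),cv2.minAreaRect(w[:,:2].astype(np.float32))[1:])
E
```

```text
top red [297, 221, 13, 14, 155] [429.  16.  25.] [461.  45.  53.] [444.5  30.3  30.1]
top red [622, 377, 9, 6, 19] [ 231. -381.  609.] [ 238. -376.  619.] [ 234.1 -378.8  613.4]
top red [631, 377, 9, 6, 23] [ 233. -388.  618.] [ 239. -381.  625.] [ 236.2 -383.8  621.3]
top red [543, 384, 5, 4, 11] [ 103. -472.  171.] [ 128. -442.  243.] [ 124.1 -444.8  239.9]
top blue [349, 70, 6, 25, 56] [ 770. -101.   56.] [833. -89.  66.] [800.3 -95.9  60.5]
top blue [494, 135, 14, 7, 64] [ 655. -486.    6.] [ 673. -449.   29.] [ 662.3 -468.7   22.1]
top blue [370, 142, 5, 10, 25] [ 633. -150.   20.] [ 657. -139.   29.] [ 639.2 -145.6   25.5]
top blue [399, 148, 28, 20, 131] [ 591. -280.   20.] [ 640. -211.   32.] [ 606.  -255.4   25.6]
top blue [90, 285, 31, 18, 114] [273. 477.  12.] [314. 554.  27.] [290.  505.7  19. ]
top blue [159, 320, 7, 9, 32] [210. 364.  20.] [229. 378.  31.] [221.8 371.5  25.6]
top blue [170, 327, 5, 5, 19] [202. 344.  18.] [212. 354.  26.] [207.7 348.8  21.1]
top vial? [464, 164, 12, 6, 37] [ 598.8 -390.7] ((13.624966621398926, 27.324277877807617), 25.891277313232422)
to
[... 2364 characters left out ...]
    4.] [ 659. -223.   28.] [ 617.3 -278.2   17.9]
side blue [393, 334, 17, 24, 171] [ 653. -491.    9.] [ 674. -448.   26.] [ 660.5 -476.9   21.6]
side vial? [302, 244, 12, 12, 63] [ 509.5 -200.2] ((39.33489227294922, 12.978362083435059), 72.65289306640625)
side vial? [346, 265, 7, 8, 44] [ 593.4 -271.7] ((4.1893205642700195, 13.390830039978027), 70.158203125)
side vial? [280, 267, 8, 16, 71] [ 464.  -287.4] ((12.294478416442871, 40.477291107177734), 0.3257392644882202)
side vial? [265, 298, 7, 19, 97] [ 445.7 -382.2] ((10.570523262023926, 41.134525299072266), 6.651388645172119)
side vial? [348, 306, 10, 16, 90] [ 592.8 -392.7] ((14.302423477172852, 34.358802795410156), 0.43620413541793823)
```

The pictures show the case at about (302,200) in the top view, with its latch facing the robot. The white, blue and yellow vials are at (394,200), (430,218) and (467,225). First I move above the latch with the fingers shut.

>>> send_rows(
  commands=[
    [0,0,4,0,0.1],
    [0,0,4,0,0.1],
    [0,0,4,0,0.105],
    [0,0,1.2,-4.8,0],
    [0,0,1.2,-4.8,0],
    [0,0,1.2,-4.8,0],
    [0,0,1.2,-4.8,0],
    [0,0,1.2,-4.8,0],
  ],
)

```text
t: 2.0
tool_pos: [386.8, -304.1, 239.3]
ee_rot: [1.159, 1.24, -1.158]
force: [1.0, -0.4, 0.8]
grip_width: -0.0
```

```bash
cat > st.py <<'E'
from h import *
s=bot.get_state();M=R.from_rotvec(s['ee_rot']).as_matrix()
print('t',round(float(s['t']),2),'p',s['tool_pos'].round(1),'F',s['force'].round(1),'w',round(float(s['grip_width']),1),'yaw',np.degrees(np.arctan2(M[1,1],M[0,1])).round(1),'tilt',M[:,0].round(3),'q',s['q'].round(2),'oh',bot.finger_overhang)
for a in sys.argv[1:]:
    g=np.array(eval(a),float);print(a,'shift cm',(M.T@(g-s['tool_pos'])/10).round(2))
E
python3 st.py [436,29,100]
```

```text
t 2.0 p [ 386.8 -304.1  239.3] F [ 1.  -0.4  0.8] w -0.0 yaw 3.9 tilt [ 0. -0. -1.] q [-0.83 -0.1   1.86  0.    1.38  0.68] oh 8.0
[436,29,100] shift cm [ 13.93   7.18 -32.89]
```

>>> send_rows(
  commands=[
    [0,1.2,0.9,-4.1,0],
    [0,1.2,0.9,-4.1,0],
    [0,1.2,0.9,-4.1,0],
    [0,1.2,0.9,-4.1,0],
    [0,1.2,0.9,-4.1,0],
    [0,1.2,0.9,-4.1,0],
    [0,1.2,0.9,-4.1,0],
    [0,1.2,0.9,-4.1,0],
  ],
)

```text
t: 2.8
tool_pos: [436.2, 27.9, 143.3]
ee_rot: [1.159, 1.24, -1.158]
force: [0.8, -1.0, -0.4]
grip_width: -0.1
```

>>> send_rows(
  commands=[
    [0,2,0,0,0],
    [0,2,0,0,0],
    [0,2,0,0,0],
    [0,1,0,0,0],
    [0,0.5,0,0,0],
    [0,0,0,0,0],
    [0,0,0,0,0],
    [0,0,0,0,0],
  ],
)

```text
t: 3.6
tool_pos: [436.9, 26.0, 69.3]
ee_rot: [1.159, 1.239, -1.157]
force: [0.0, -0.0, 0.1]
grip_width: -0.3
```

```bash
python3 st.py [436,29,30]; python3 - <<'E'
from h import *
a,d=bot.get_image('top');b,e=bot.get_image('side')
save('c.png',np.hstack([cv2.resize(a[150:270,240:360],(400,400)),cv2.resize(b[110:230,230:350],(400,400))]))
for c,im,dd in(('top',a,d),('side',b,e)):
    hsv=cv2.cvtColor(im,cv2.COLOR_RGB2HSV);m=cv2.inRange(hsv,(0,120,60),(8,255,255))
    rr=np.argwhere((m>0)&(dd>0));w=world(c,rr,dd[rr[:,0],rr[:,1]])
    s=(abs(w[:,0]-445)<30)&(abs(w[:,1]-30)<30)&(w[:,2]<60);w=w[s]
    if len(w): print(c,len(w),np.percentile(w,[2,50,98],axis=0).round(1))
E
```

```text
t 3.6 p [436.9  26.   69.3] F [ 0.  -0.   0.1] w -0.3 yaw 3.9 tilt [ 0.002 -0.    -1.   ] q [-0.12 -0.03  2.14  0.    1.03  1.38] oh 8.0
[436,29,30] shift cm [ 3.93 -0.08 -0.31]
side 68 [[428.7  14.2  27.5]
 [445.9  22.4  29.8]
 [460.2  38.6  48.2]]
```

View pics/c.png

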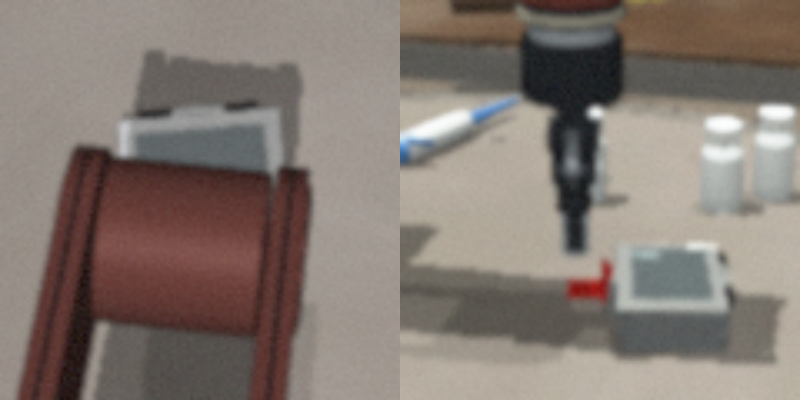

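The side crop shows the shut fingertip over the front half of the red pad, clear of the hook. I press down now.

>>> send_rows(
  commands=[
    [0,1,0,-0.3,0],
    [0,1,0,0,0],
    [0,0.6,0,0,0],
    [0,0.4,0,0,0],
    [0,0.3,0,0,0],
    [0,0.3,0,0,0],
    [0,0.2,0,0,0],
    [0,0,0,0,0],
  ],
)

```text
t: 4.5
tool_pos: [435.2, 29.3, 30.0]
ee_rot: [1.158, 1.242, -1.159]
force: [-4.5, 0.9, 3.2]
grip_width: -0.2
```

```bash
python3 st.py; python3 - <<'E'
from h import *
b,e=bot.get_image('side')
save('d.png',cv2.resize(b[90:230,220:400],(540,420)))
E
```

```text
t 4.5 p [435.2  29.3  30. ] F [-4.5  0.9  3.2] w -0.2 yaw 3.9 tilt [-0.001  0.    -1.   ] q [-0.11  0.05  2.16 -0.    0.94  1.39] oh 8.0
```

View pics/d.png

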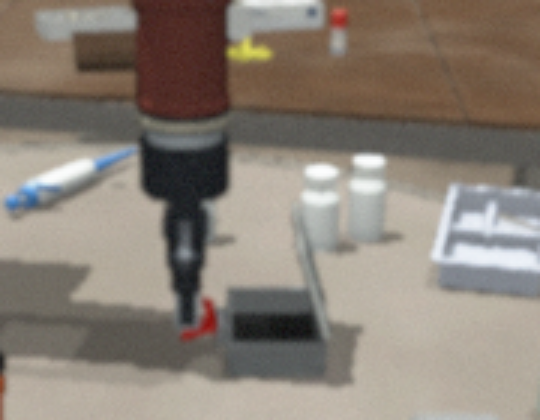

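The lid stands open (about (310,260) in the crop) and the latch is free. Next is the yellow vial.

>>> send_rows(
  commands=[
    [0,-1,-0.1,0,0],
    [0,-4,0,0,0],
    [0,-5,0,0,0],
    [0,0,-0.2,4.1,0],
    [0,0,-0.2,4.1,0],
    [0.6,0,-0.2,4.1,0],
    [0.6,0,-0.2,4.1,0],
    [0.6,0,-0.2,4.1,0],
  ],
)

```text
t: 5.35
tool_pos: [439.7, -178.3, 131.9]
ee_rot: [1.159, 1.237, -1.157]
force: [0.2, 0.2, -0.6]
grip_width: 43.6
```

>>> send_rows(
  commands=[
    [0.6,0,-0.2,4.1,0],
    [0.6,0,-0.2,4.1,0],
    [0.6,0,-0.2,4.1,0],
    [0.6,0,-0.2,4.1,0],
    [0.6,0,-0.1,4.1,0],
    [0.6,0,0,0,-0.14],
    [0.6,0,0,0,-0.14],
    [0.6,0,0,0,-0.14],
  ],
)

```text
t: 6.15
tool_pos: [444.4, -382.4, 131.5]
ee_rot: [0.838, 1.401, -0.839]
force: [0.7, 0.3, -0.6]
grip_width: 51.3
```

>>> send_rows(
  commands=[
    [0.6,0,0,0,-0.14],
    [0.6,0,0,0,-0.14],
    [0.6,0,0,0,-0.14],
    [0.6,0,0,0,-0.14],
    [0.6,0,0,0,-0.14],
    [0.6,0,0,0,-0.14],
    [0.6,0,0,0,-0.14],
    [0.6,0,0,0,-0.14],
  ],
)

```text
t: 6.95
tool_pos: [444.7, -381.9, 131.7]
ee_rot: [-0.036, 1.569, 0.033]
force: [-0.2, 0.2, 0.7]
grip_width: 51.2
```

```bash
python3 st.py [445,-381,60] [445,-381,12]; python3 - <<'E'
from h import *
for c in('side','top'):
    f=np.load(c+'0.npz');im,d=f['im'],f['d']
    rr=np.argwhere(d>0);w=world(c,rr,d[rr[:,0],rr[:,1]])
    s=(w[:,2]>6)&(w[:,2]<22)&(abs(w[:,1]+381)<30)&(abs(w[:,0]-445)<20);w=w[s];col=im[tuple(rr[s].T)]
    x,y=w[:,0],w[:,1];p=np.polyfit(y,x,1);print(c,'mean',w.mean(0).round(1),'axis deg',(90-np.degrees(np.arctan(p[0]))).round(1),'n',len(w))
b,e=bot.get_image('side')
save('e.png',cv2.resize(b[190:340,180:360],(540,450)))
E
```

```text
t 6.95 p [ 444.7 -381.9  131.7] F [-0.2  0.2  0.7] w 51.2 yaw 92.5 tilt [ 0.002 -0.002 -1.   ] q [-0.84  0.23  1.73  0.    1.18 -0.89] oh 8.0
[445,-381,60] shift cm [7.17 0.11 0.02]
[445,-381,12] shift cm [1.197e+01 1.200e-01 1.000e-02]
side mean [ 444.7 -379.9   10.5] axis deg 93.2 n 97
top mean [ 445.3 -376.3   10.2] axis deg 95.8 n 58
```

View pics/e.png

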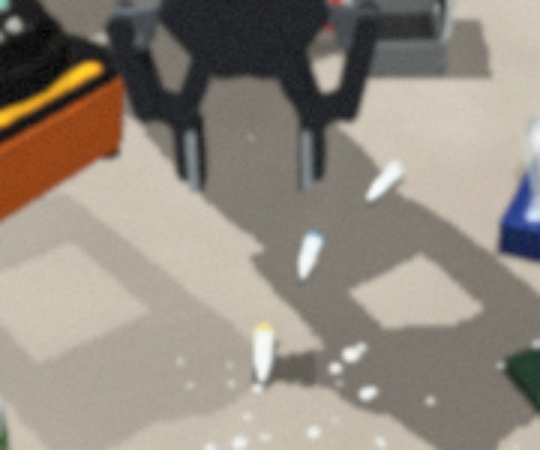

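>>> send_rows(
  commands=[
    [0.6,4,0.2,0,0],
    [0.6,4,0,0,0],
    [0.6,3,0,0,0],
    [0.6,1.1,0,0,0],
    [0.4,0,0,0,0],
    [0,0,0,0,0],
    [0,0,0,0,0],
    [0,0,0,0,0],
  ],
)

```text
t: 7.8
tool_pos: [445.4, -380.8, 11.9]
ee_rot: [-0.032, 1.568, 0.027]
force: [-0.3, -0.0, 5.4]
grip_width: 11.0
```

>>> send_rows(
  commands=[
    [0,0,0,0,0],
    [0,0,0,0,0],
    [0,0,0,0,0],
    [0,-1,0,0,0],
    [0,-3,0,0,0],
    [0,-4,0,0,0],
    [0,-4,0,0,0],
    [0,-3,0,0,0],
  ],
)

```text
t: 8.6
tool_pos: [444.6, -379.8, 163.2]
ee_rot: [-0.032, 1.568, 0.028]
force: [0.6, -0.3, -0.4]
grip_width: 10.9
```

```bash
python3 st.py; python3 - <<'E'
from h import *
b,e=bot.get_image('side');c,d=bot.get_image('top')
save('f.png',np.hstack([cv2.resize(b[180:340,180:340],(400,400)),cv2.resize(c[140:260,260:380],(400,400))]))
# case from top: lid open silhouettes etc.
for n,z in [('case',0),('case_floor',8),('lid_hinge',36)]:
    for k in('top','side'):
        for o in bot.place_of(k,n)[:1]: print(k,n,round(o['score'],2),atz(k,o['centre'],z).round(1))
rr=np.argwhere(d>0);w=world('top',rr,d[rr[:,0],rr[:,1]])
s=(abs(w[:,0]-515)<80)&(abs(w[:,1]-35)<80)
for lo,hi in((28,40),(60,140)):
    q=w[s&(w[:,2]>lo)&(w[:,2]<hi)]
    if len(q)>5: print(lo,len(q),np.percentile(q,[1,50,99],axis=0).round(1).tolist(),cv2.minAreaRect(q[:,:2].astype(np.float32)))
E
```

```text
t 8.6 p [ 444.6 -379.8  163.2] F [ 0.6 -0.3 -0.4] w 10.9 yaw 92.2 tilt [ 0.002 -0.003 -1.   ] q [-0.84  0.19  1.71  0.    1.24 -0.88] oh 8.0
top case 0.65 [518.9  32.6   0. ]
side case 0.84 [512.6  33.5   0. ]
top case_floor 0.83 [512.2  32.1   8. ]
side case_floor 0.97 [515.4  35.8   8. ]
top lid_hinge 0.82 [555.   38.3  36. ]
28 320 [[436.9, -26.2, 28.1], [475.0, 30.2, 32.3], [554.1, 95.8, 39.0]] ((493.584228515625, 33.877891540527344), (115.06420135498047, 120.3322525024414), 4.740030765533447)
60 383 [[548.0, -20.8, 61.4], [553.4, 38.1, 111.6], [561.5, 96.2, 127.7]] ((554.703857421875, 38.30963134765625), (9.867327690124512, 119.51432037353516), 3.4424996376037598)
```

View pics/f.png

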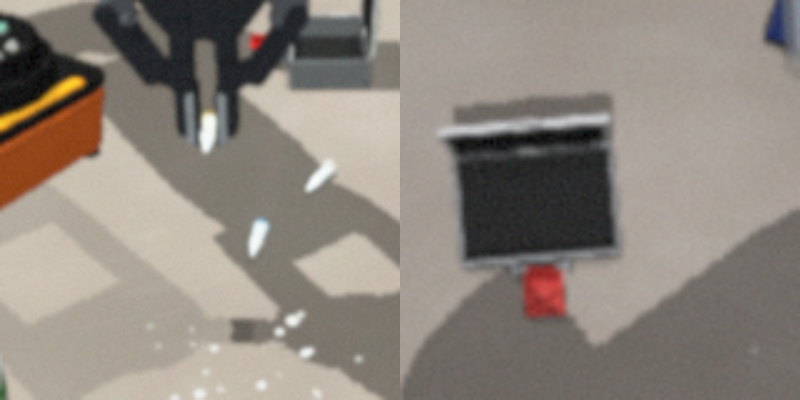

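The vial is held with its cap towards the case. I carry it across and turn it along the case's x.

>>> send_rows(
  commands=[
    [0,0,4.1,0.7,0],
    [0,0,4.1,0.7,0],
    [0,0,4.1,0.7,0],
    [0,0,4.1,0.7,0],
    [0,0,4.1,0.7,0],
    [0,0,4.1,0.7,0],
    [0,0,4.1,0.8,0],
    [0,0,4.1,0.8,0],
  ],
)

```text
t: 9.8
tool_pos: [488.6, -47.4, 158.1]
ee_rot: [-0.029, 1.573, 0.03]
force: [0.7, -1.3, -0.2]
grip_width: 11.0
```

>>> send_rows(
  commands=[
    [0,0,4.1,0.8,0],
    [0,0,4.2,0.8,0],
    [0,0,0,0,0.14],
    [0,0,0,0,0.14],
    [0,0,0,0,0.14],
    [0,0,0,0,0.14],
    [0,0,0,0,0.14],
    [0,0,0,0,0.14],
  ],
)

```text
t: 10.6
tool_pos: [501.4, 34.4, 157.9]
ee_rot: [0.631, 1.48, -0.632]
force: [0.4, 0.6, -0.7]
grip_width: 11.1
```

>>> send_rows(
  commands=[
    [0,0,0,0,0.14],
    [0,0,0,0,0.14],
    [0,0,0,0,0.14],
    [0,0,0,0,0.14],
    [0,0,0,0,0.14],
    [0,0,0,0,0],
    [0,0,0,0,0],
    [0,0,0,0,0],
  ],
)

```text
t: 11.4
tool_pos: [502.0, 34.4, 158.8]
ee_rot: [1.156, 1.243, -1.157]
force: [-0.3, -0.2, -0.8]
grip_width: 11.3
```

```bash
python3 st.py [503,34.5,60] [503,34.5,20]
```

```text
t 11.4 p [502.   34.4 158.8] F [-0.3 -0.2 -0.8] w 11.3 yaw 4.1 tilt [-0.001  0.    -1.   ] q [-0.09  0.    1.92  0.    1.22  1.41] oh 8.0
[503,34.5,60] shift cm [ 9.88  0.11 -0.01]
[503,34.5,20] shift cm [13.88  0.12 -0.  ]
```

>>> send_rows(
  commands=[
    [0,4,0.1,0,0],
    [0,4,0,0,0],
    [0,3,0,0,0],
    [0,1.5,0,0,0],
    [0,0.8,0,0,0],
    [0,0.3,0,0,0],
    [0,0,0,0,0],
    [0,0,0,0,0],
  ],
)

```text
t: 12.2
tool_pos: [504.3, 34.3, 24.4]
ee_rot: [1.159, 1.239, -1.157]
force: [0.6, 0.2, 0.6]
grip_width: 11.4
```

```bash
python3 st.py; python3 - <<'E'
from h import *
b,e=bot.get_image('side')
save('g.png',cv2.resize(b[110:230,250:410],(640,480)))
E
```

```text
t 12.2 p [504.3  34.3  24.4] F [0.6 0.2 0.6] w 11.4 yaw 4.0 tilt [ 0.002 -0.    -1.   ] q [-0.09  0.21  1.99  0.    0.94  1.41] oh 8.0
```

View pics/g.png

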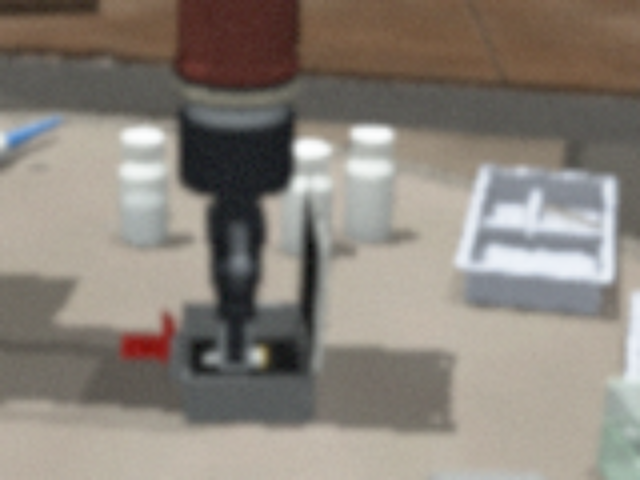

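The vial is inside the case, with its cap at (265,356) and nothing touching the lid. I lower it a little more, check for contact and release.

>>> send_rows(
  commands=[
    [0,0.2,0,0,0],
    [0,0.1,0,0,0],
    [0,0.1,0,0,0],
    [0.35,0,0,0,0],
    [0.35,0,0,0,0],
    [0.35,0,0,0,0],
    [0.35,0,0,0,0],
    [0.35,0,0,0,0],
  ],
)

```text
t: 13.05
tool_pos: [503.2, 34.4, 19.2]
ee_rot: [1.158, 1.241, -1.158]
force: [0.4, 0.3, -0.5]
grip_width: 29.9
```

>>> send_rows(
  commands=[
    [0.35,-1,0,0,0],
    [0.35,-3,0,0,0],
    [0.35,-4,0,0,0],
    [0.35,-5,0,0,0],
    [0.35,-4,0,0,0],
    [0,-2,0,0,0],
    [0,0,0,0,0],
    [0,0,0,0,0],
  ],
)

```text
t: 13.85
tool_pos: [503.2, 34.4, 209.6]
ee_rot: [1.159, 1.24, -1.158]
force: [-0.0, 0.7, -0.6]
grip_width: -0.1
```

```bash
python3 st.py; python3 - <<'E'
from h import *
b,e=bot.get_image('side')
save('g2.png',cv2.resize(b[130:230,270:380],(660,600)))
for o in bot.place_of('side','vial_yellow')[:2]: print(o,atz('side',o['centre'],8))
E
```

```text
t 13.85 p [503.2  34.4 209.6] F [-0.   0.7 -0.6] w -0.1 yaw 3.9 tilt [ 0.001 -0.    -1.   ] q [-0.09 -0.05  1.87  0.    1.32  1.41] oh 8.0
{'centre': [204.3, 308.4], 'score': 0.37} [503.63912148  23.11938733   8.        ]
```

View pics/g2.png

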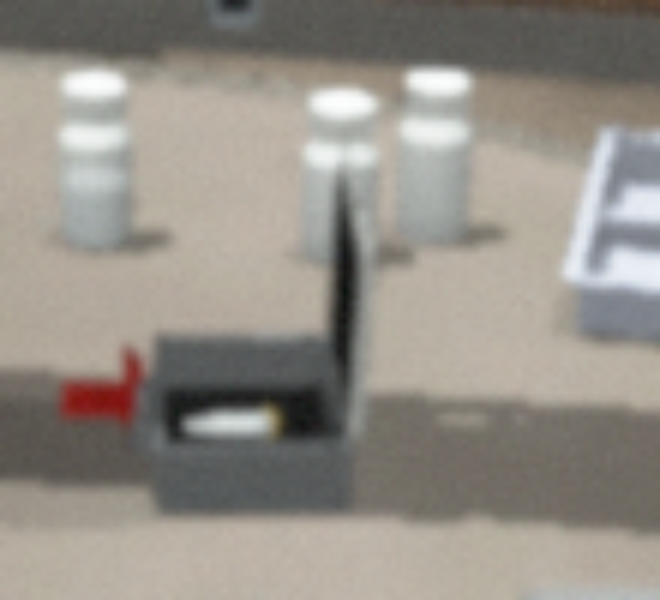

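The yellow vial lies on the lining (about (230,422) in the crop), the lid is upright and the latch is back at rest. I now go behind the lid.

>>> send_rows(
  commands=[
    [0,0,3,0,0],
    [0,0,3,0,0],
    [0,0,2.8,0,0],
    [0,0,0,0,0],
    [0,3,0,0,0],
    [0,3,0,0,0],
    [0,3,0,0,0],
    [0,0,0,0,0],
  ],
)

```text
t: 14.75
tool_pos: [585.6, 40.7, 112.7]
ee_rot: [1.153, 1.251, -1.167]
force: [-1.3, 0.2, -1.3]
grip_width: -0.3
```

>>> send_rows(
  commands=[
    [0,0,-1,0,0],
    [0,0,-1,0,0],
    [0,0.1,-1,0,0],
    [0,0.1,-1,0,0],
    [0,0.3,-1,0,0],
    [0,0.4,-0.9,0,0],
    [0,0,0,0,0],
    [0,0,0,0,0],
  ],
)

```text
t: 15.55
tool_pos: [532.0, 36.4, 110.2]
ee_rot: [1.159, 1.241, -1.158]
force: [0.5, 0.1, 0.5]
grip_width: 0.3
```

```bash
python3 st.py; python3 - <<'E'
from h import *
b,e=bot.get_image('side')
save('i.png',cv2.resize(b[100:230,250:420],(680,520)))
E
```

```text
t 15.55 p [532.   36.4 110.2] F [0.5 0.1 0.5] w 0.3 yaw 3.9 tilt [ 0.  0. -1.] q [-0.08  0.14  1.88  0.    1.13  1.42] oh 8.0
```

View pics/i.png

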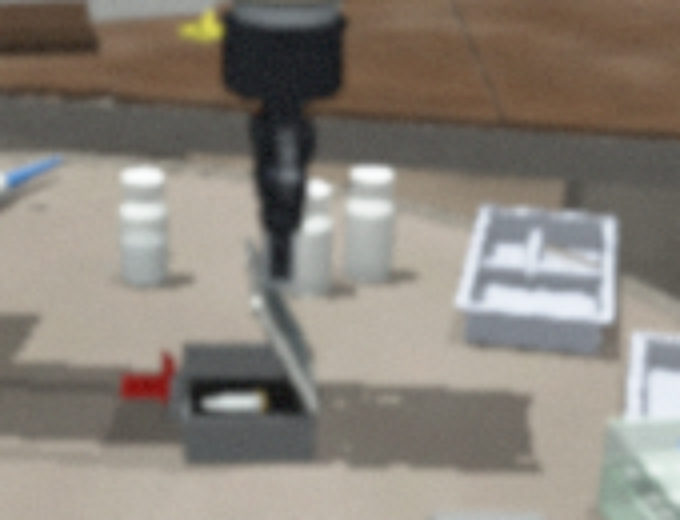

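The finger is tipping the lid forward from behind and the vial has not moved. I continue along the arc.

>>> send_rows(
  commands=[
    [0,0.5,-0.8,0,0],
    [0,0.5,-0.7,0,0],
    [0,0.7,-0.7,0,0],
    [0,0.8,-0.6,0,0],
    [0,0.9,-0.5,0,0],
    [0,0.9,-0.4,0,0],
    [0,0.7,-0.2,0,0],
    [0,0,0,0,0],
  ],
)

```text
t: 16.4
tool_pos: [492.0, 33.8, 58.8]
ee_rot: [1.157, 1.243, -1.16]
force: [-1.7, -0.9, 1.1]
grip_width: 0.1
```

```bash
python3 st.py; python3 - <<'E'
from h import *
b,e=bot.get_image('side')
save('j.png',cv2.resize(b[130:230,260:380],(720,600)))
E
```

```text
t 16.4 p [492.   33.8  58.8] F [-1.7 -0.9  1.1] w 0.1 yaw 3.9 tilt [-0.003  0.    -1.   ] q [-0.09  0.12  2.01 -0.    1.01  1.41] oh 8.0
```

View pics/j.png

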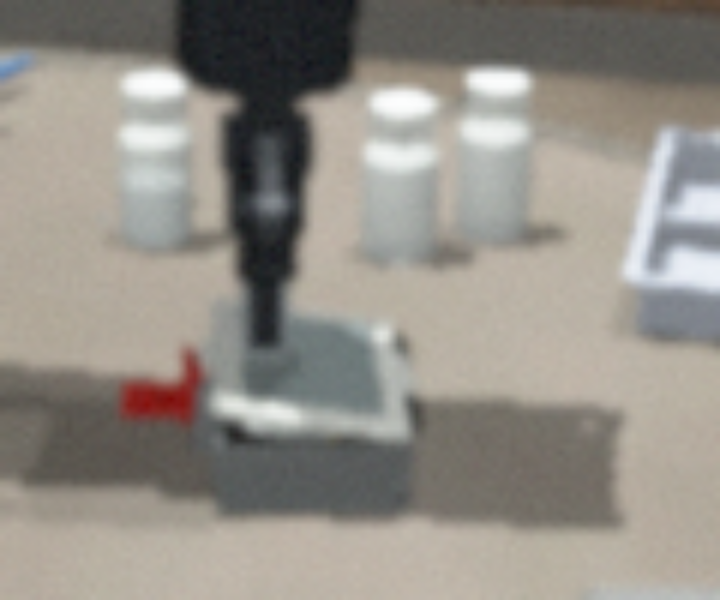

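The lid is nearly down, at the hook. I press.

>>> send_rows(
  commands=[
    [0,0.2,-0.2,0,0],
    [0,0.2,-0.1,0,0],
    [0,0.2,0,0,0],
    [0,0.2,0,0,0],
    [0,0.2,0,0,0],
    [0,0.1,0,0,0],
    [0,0,0,0,0],
    [0,0,0,0,0],
  ],
)

```text
t: 17.25
tool_pos: [490.2, 33.5, 49.2]
ee_rot: [1.158, 1.241, -1.159]
force: [-0.9, -0.5, 0.2]
grip_width: -0.2
```

```bash
python3 st.py
```

```text
t 17.25 p [490.2  33.5  49.2] F [-0.9 -0.5  0.2] w -0.2 yaw 3.9 tilt [-0. -0. -1.] q [-0.09  0.14  2.02 -0.    0.99  1.41] oh 8.0
```

>>> send_rows(
  commands=[
    [0,0.1,0,0,0],
    [0,0.1,0,0,0],
    [0,0.1,0,0,0],
    [0,0.1,0,0,0],
    [0,0,0,0,0],
    [0,0,0,0,0],
    [0,0,0,0,0],
    [0,0,0,0,0],
  ],
)

```text
t: 18.05
tool_pos: [490.3, 33.5, 46.5]
ee_rot: [1.158, 1.241, -1.159]
force: [-7.8, -0.1, 14.8]
grip_width: 0.0
```

```bash
python3 st.py
```

```text
t 18.05 p [490.3  33.5  46.5] F [-7.8 -0.1 14.8] w 0.0 yaw 4.0 tilt [-0.001 -0.    -1.   ] q [-0.09  0.14  2.02 -0.    0.99  1.41] oh 8.0
```

>>> send_rows(
  commands=[
    [0,0.1,0,0,0],
    [0,0,0,0,0],
    [0,0,0,0,0],
    [0,-0.5,0,0,0],
    [0,-1,0,0,0],
    [0,-3,0,0,0],
    [0,-4,0,0,0],
    [0,-4,0,0,0],
  ],
)

```text
t: 18.85
tool_pos: [489.7, 33.6, 170.4]
ee_rot: [1.158, 1.242, -1.159]
force: [1.3, -0.3, 0.2]
grip_width: 0.0
```

>>> send_rows(
  commands=[
    [0,0,-4,0,0],
    [0,0,-4,0,0],
    [0,-1,0,4,0],
    [0,-1,0,4,0],
    [0,0,0,4,0],
    [0,0,0,4,0],
    [0,0,0,4,0],
    [0,0,0,0,0],
  ],
)

```text
t: 19.65
tool_pos: [424.4, -175.6, 190.0]
ee_rot: [1.161, 1.237, -1.162]
force: [-0.2, 0.1, 0.4]
grip_width: -0.2
```

```bash
python3 st.py; python3 - <<'E'
from h import *
b,e=bot.get_image('side');c,d=bot.get_image('top')
save('k.png',np.hstack([cv2.resize(b[140:320,240:420],(400,400)),cv2.resize(c[140:260,260:480],(400,400))]))
for k,dd in(('top',d),('side',e)):
    o=bot.silhouettes(k,'case_lid')[0];rr=np.argwhere(o['mask']&(dd>0));w=world(k,rr,dd[rr[:,0],rr[:,1]])
    f=w[abs(w[:,0]-475)<8];h=w[abs(w[:,0]-545)<8];print(k,round(o['score'],2),'front z',np.median(f[:,2]) if len(f) else None,'rear z',np.median(h[:,2]) if len(h) else None)
E
```

```text
t 19.65 p [ 424.4 -175.6  190. ] F [-0.2  0.1  0.4] w -0.2 yaw 3.7 tilt [ 0.001 -0.002 -1.   ] q [-0.56 -0.15  2.   -0.    1.29  0.94] oh 8.0
top 0.93 front z 41.29314455082556 rear z 39.83464460193727
side 0.95 front z 41.92711859217775 rear z 39.94043916521471
```

View pics/k.png

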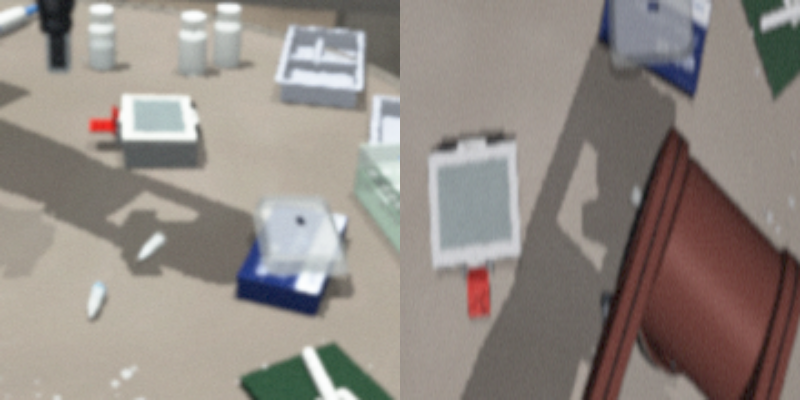

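The lid is shut and staying down about 1 s after I let go. Its front is at 41–42 mm, which fits a latched lid. The other vials and the bottles are where they were, and the arm is clear, so I hand in.

```bash
python3 -c "
from h import *
print(bot.finish_job())"
```

```text
the job is handed in; nothing more can be done
None
```

The job is done and handed in at about 20 s of the 64 s allowed. I pressed the latch and the lid sprang fully open. I then laid the yellow-capped vial on the lining, tipped the lid over from behind and pressed it down until it stopped. The last reading was 14.8 N, with a final 1 mm of press after it.

**Lid:** it stayed shut by itself once I lifted off. Both cameras put its front at 41–42 mm and its rear at 40 mm, which fits the latched angle.

**Vial:** the last view before the lid closed fully showed it lying on the lining. I could not see it after that.

**Everything else:** the blue and white vials and the bottles looked undisturbed, and the arm was clear with no force on it.

**Disagreements:** on the first look the networks gave false positions for the case and the yellow vial in some views. I relied on depth, colour and the pictures instead. No check failed after that.

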